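Weigh the loop-top bottle and hang it on the free hook

TASK

Lift the bottle with the hanging loop out of the divided bin, set it gently upright and wholly on the round pan of the balance, and let go of it there for about a second so that it is weighed. Then take it again in another way that leaves its loop free, hang it by the loop on the free hook of the rail, let go and leave it hanging still. Keep the bottle upright all the way and leave all the other things where they are.

Things in the scene. Friction and masses are not known exactly. Their poses are not given: they have to be found in the camera images.
- bottle: the only bottle in the bin with a loop: white, round, 54 mm diameter, body 95 mm tall, about 250 g. Origin: centre of underside, z up. The upright loop on its flat top lies in the y-z plane: round bar 8 mm thick, 48 mm wide outside (32 inside), rising 42 mm above the body (opening 34 mm high, top bar straight for 24 mm); 137 mm tall in all. Starts upright in any compartment of the bin
- bottle_loop (a point): on the bottle: the middle of the underside of the loop's top bar, 129 mm above the bottle's origin; this is where the hook carries it. Axes as the bottle's
- bin: fixed grey plastic bin 165 x 165 mm, 90 mm high, walls and floor 5 mm, a cross divider making four compartments of 75 mm, their centres 40 mm from the middle in x and y; the walls leave no room for fingers beside the bottle's body. Origin: centre of the underside
- balance: fixed white balance, housing 140 (x) x 120 (y) x 34 mm high, carrying a round steel pan on a short stem. Origin: centre of the underside; the display faces -x
- pan (a point): centre of the upper face of the balance's pan, a steel disc of 90 mm diameter and 6 mm thick, 50 mm above the table
- rail: fixed steel rail, a 14 mm bar along its y axis, 480 mm long, axis 262 mm above the table, on two posts at its ends, with a thinner bar 100 mm above the table. Origin: on the table under the middle of the bar
- hook_free: the hook with nothing on it, one of three fixed steel hooks 130 mm apart on the rail; round bar 8 mm thick. Origin: the seat, on top of the bar at its lowest place, 250 mm above the table. Runs along its x axis: from the rail (x +65 mm) gently down to the seat, level from x +8 to -10 mm, then up to its end at x -32 mm, 10 mm above the seat. z up. A hung bottle has its x axis along this x axis
- hook_small: hook that already carries a smaller white bottle (44 mm diameter, hanging down to 104 mm below the seat); same steel hook as the free one, same origin and axes, fixed; leave it alone
- hook_amber: hook that already carries an amber bottle (50 mm diameter, hanging down to 119 mm below the seat); same steel hook as the free one, same origin and axes, fixed; leave it alone
- saline: bystander in the bin: white bottle with a narrow neck and cap, no loop, 52 mm diameter, 100 mm tall. Origin: centre of the underside
- jar: bystander in the bin: amber jar, 56 mm diameter, 80 mm tall. Origin: centre of the underside
- can: bystander in the bin: plain can, 54 mm diameter, 90 mm tall. Origin: centre of the underside
- tape: bystander on the table: roll of tape, 54 mm diameter, 25 mm high. Origin: centre of the underside
- vial: bystander on the table under the rail: small amber jar, 36 mm diameter, 55 mm tall. Origin: centre of the underside
- cup: bystander in the steel tray at the left: small steel cup, 50 mm diameter, 40 mm tall. Origin: centre of the underside
Things that resemble listed ones, but are neither listed nor needed, are in the scene too. What is shaped like the bottle but orange or purple is not meant.

How it is judged:
By the outcome, as a careful person would: the job done as asked, in the order asked, and still so for the second after the job is handed in, with the robot touching nothing.
It also fails if it takes over 54 s, if anything falls off the work surface, if the arm or the gripper's body presses on something with over 40 N, if the wrist force passes 120 N, or if a joint passes its speed limit or range.

ROBOT

A 6-joint arm with a two-finger parallel gripper is mounted at the origin on the work surface. World frame = base frame: x ahead of the robot, y to its left, z up, the work surface at z = 0. Lengths are in m, angles in degrees, forces in N, time in s.
With the tool pointing down it reaches from about 0.25 to 0.725 m from the base axis. Payload 9.7 kg.
Tool frame: the origin (TCP) lies at the very end of the fingers, on their centre line; the grasp point (between the pads) lies tcp_to_grasp behind it (tcp_to_grasp is the distance from the TCP to the grasp point, in m); z points along the fingers, y is the direction in which the jaws open and shut (so a half turn about z gives the same grasp; the last joint's range is limited). The gripper opens to 85 mm and grips with 20 to 120 N. Pads are 22 mm wide; open, the fingers measure 114 mm over their backs; the gripper's body (76 mm by 85 mm) begins 54 mm behind the grasp point. The pads swing forward as they close: fully open they stand 13 mm farther back than shut.
Start: joints at [75.172, 4.979, 10.078, 95.1, 0, 90], TCP at [0.141, 0.532, 0.231] pointing down, gripper open.
Joint ranges: [-179.16, 179.16], [-48.56, 103.87], [-65.8, 70.77], [-126.05, 130.52], [-82.76, 87.17], [-180, 180]. Speed limits (degrees/s): [127.2, 127.2, 147.25, 180, 180, 180].

INTERFACE

Orientations are given as [roll, pitch, yaw] about the fixed x, y, z axes, in that order (R = Rz(yaw) Ry(pitch) Rx(roll)).
In Python, from workcell import * gives the robot as it stands. The module is installed in compiled form; this text tells all that it offers.
- The arm moves only by the shell command python3 -m pendant 'ROWS' [FORCE]. ROWS is JSON, a list of rows, each a list of 3 entries, a list of its own where there are three numbers: the opening in per cent of the stroke, from 0 (shut) to 100 (fully open), then the shift along the world's x, y, z in mm, then the turn, a rotation vector about the world's x, y, z in degrees. A call has 1 to 20 rows; each row is the pose to reach, as a shift and turn from the pose measured when the call began; what a row does not reach only later rows make up. A row lasts 1/8 s, in which the tool goes at most 62.5 mm and 10.7 degrees, less where a joint would pass 70% of its speed; a pose out of reach is approached as far as the arm can. A call with a gripper value outside its range is refused whole. The fingers move at their own pace and stop on an object; FORCE is the grip in N (left out, the last holds). Time passes only in rows, so rows that repeat a pose let the fingers close. It gives the time, the measured TCP pose, the force and the opening at its end, in the units of the state.
- get_obs(): the state, without advancing time (a new reading comes with each control period).
- camera(name): name is "scene" or "top" or "wrist"; returns a dict with "img" (400x640x3 uint8, red, green, blue), "fx", "fy", "cx", "cy" (pixels), "cam_to_world" (4x4, takes a point from camera to world coordinates); the wrist camera has in their place "T_tool_cam" (4x4, takes a point from camera to tool coordinates, whose origin is the TCP and whose axes are the flange's). Camera axes: x right, y down, z forward; pixel columns grow to the right and rows downward; lengths in m; the calibration is good to about 2 mm. A picture is of the moment at which its call begins: read the wrist's pose just before it. There is no depth.
- job_done(): hands the job in, once; it reports no verdict.
Trained networks look in a picture, given as the dict that the camera call returned (one of the last four; its "shot" number tells which), for a name from the list of things; names that differ only in an ending like _2 or _b are one class to them, and where a whole thing is asked for, a point or a joint stands for the part that bears it (a point fixed in the world has none). Each returns a list of dicts, best first, with "confidence" (0 to 1); they miss things now and then, are a little off and sometimes report something else, mostly with a low value. They report only what shows in the picture. A call takes as long as a camera call. They do not tell look-alikes from the thing itself.
- regions_of(picture, label): "region" (400x640 bool, what is visible of it).
- pinpoint(picture, label): "position" ([x, y, z] in m, in world coordinates, good to about 4 mm: a listed point, or the origin of a listed thing).
The state is a dict: "time": time; "q": joint angles; "qd": joint speeds; "joint_efforts": joint torques, N m; "ee_pos": TCP position; "tcp_rot": TCP orientation; "wrist_force": force on the tool from outside, world axes, zero at the start; "torque": the same for the moment, N m; "opening": finger opening in m.
Only numpy, scipy, OpenCV 4.12 (cv2) and the standard library are available. Lean on these libraries where they do the work, as an engineer would, in place of code of your own. Each camera call takes 0.05 s, during which the arm holds its last target. There are 200 camera calls.

## Working session

There is one attempt and no reset: what is moved stays moved. The work goes in short steps, Python scripts to look and compute and a shell command to move; the robot and the scene stay as the last step left them, time stands still between calls to the robot, and variables do not carry over. Pictures are saved under pics/ and viewed, about 8 in all and at most 12, crops included, and the job is handed in when it is done.

```bash
mkdir -p pics; python3 - <<'E'
from workcell import *
import cv2,numpy as np
o=get_obs();print({k:np.round(v,3).tolist() if not isinstance(v,dict) else v for k,v in o.items()})
try: print(tcp_to_grasp)
except Exception as e: print(e)
for n in ("top","scene"):
    p=camera(n);cv2.imwrite(f"pics/{n}0.png",p["img"][...,::-1])
    for l in ("bottle","bottle_loop","bin","pan","balance","hook_free","rail","hook_small","hook_amber","saline","jar","can"):
        print(n,l,[(np.round(d["position"],3).tolist(),round(d["confidence"],2)) for d in pinpoint(p,l)[:4]])
E
```

```text
{'time': 0.0, 'q': [75.172, 5.01, 10.034, 95.099, 0.0, 90.0], 'qd': [0.077, 0.004, -0.1, 0.003, 0.023, 0.079], 'joint_efforts': [-0.005, -52.039, 46.48, 0.016, -0.0, -0.0], 'ee_pos': [0.141, 0.531, 0.231], 'tcp_rot': [-179.925, -0.0, 165.173], 'wrist_force': [0.184, 0.195, -0.129], 'torque': [-0.023, -0.001, 0.044], 'opening': 0.086}
0.0187
top bottle [([0.5, -0.482, 0.003], 0.93), ([0.582, -0.347, 0.005], 0.64), ([0.591, -0.495, -0.004], 0.61)]
top bottle_loop [([0.5, -0.483, 0.13], 0.89), ([0.596, -0.497, 0.129], 0.77), ([0.58, -0.349, 0.134], 0.72)]
top bin [([0.538, -0.327, 0.001], 0.82)]
top pan [([0.474, -0.023, 0.052], 0.61)]
top balance [([0.466, -0.021, -0.0], 0.94)]
top hook_free [([0.603, 0.239, 0.252], 0.43), ([0.582, -0.35, 0.003], 0.4)]
top rail [([0.684, 0.116, -0.002], 0.81)]
top hook_small [([0.619, 0.108, 0.246], 0.75)]
top hook_amber [([0.635, -0.021, 0.249], 0.88)]
top saline [([0.49, -0.29, 0.007], 0.58)]
top jar []
top can [([0.5, -0.372, 0.002], 0.88)]
scene bottle [([0.581, -0.351, 0.005], 0.86), ([0.594, -0.492, 0.002], 0.82), ([0.494, -0.489, 0.0], 0.75), ([0.605, 0.238, 0.253], 0.55)]
scene bottle_loop [([0.594, -0.494, 0.128], 0.93), ([0.582, -0.353, 0.134], 0.86)]
scene bin [([0.542, -0.322, -0.001], 0.84)]
scene pan [([0.475, -0.02, 0.05], 0.68), ([0.606, 0.105, -0.002], 0.67)]
scene balance [([0.467, -0.019, 0.0], 0.63)]
scene hook_free [([0.606, 0.234, 0.251], 0.62)]
scene rail []
scene hook_small [([0.509, -0.369, 0.006], 0.25)]
scene hook_amber [([0.569, -0.278, 0.007], 0.65), ([0.634, -0.022, 0.252], 0.55)]
scene saline [([0.488, -0.289, 0.005], 0.48)]
scene jar [([0.567, -0.276, 0.005], 0.69)]
scene can [([0.505, -0.37, 0.004], 0.69), ([0.58, -0.356, 0.137], 0.35)]
```

View pics/top0.png

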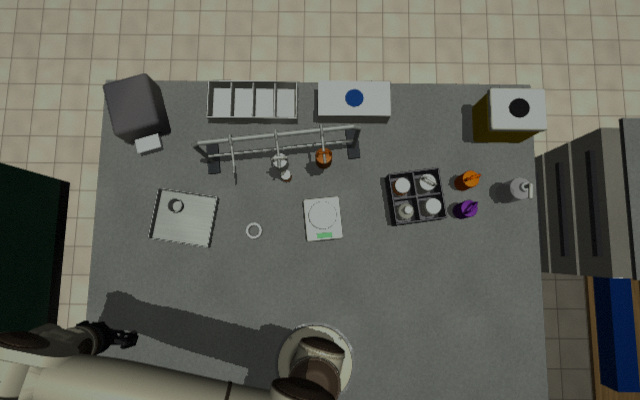

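View pics/scene0.png

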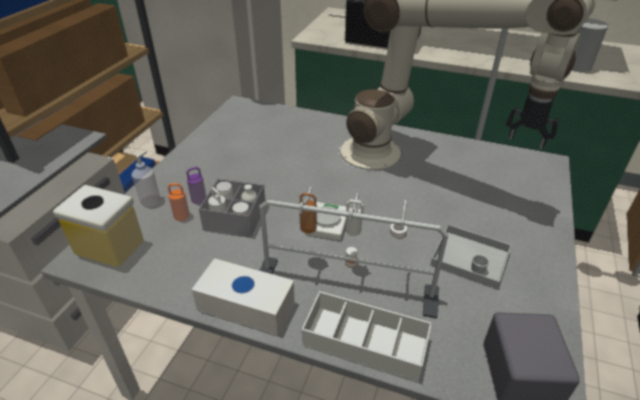

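The only loop bottle in the bin is the white one in the far-right compartment, at top px (428,183). The others are ruled out: orange at (468,180) and purple at (466,209) are outside the bin and the wrong colour, and the one at (405,210) is saline with a cap. I'll hover over the bin and confirm with a wrist crop.

```bash
python3 -m pendant '[[100,[0,0,60],[0,0,0]],[100,[30,-40,120],[0,0,-8]],[100,[385,-860,160],[0,0,-100]],[100,[385,-860,160],[0,0,-100]],[100,[385,-860,160],[0,0,-100]],[100,[385,-860,160],[0,0,-100]],[100,[385,-860,160],[0,0,-100]],[100,[385,-860,160],[0,0,-100]],[100,[385,-860,160],[0,0,-100]],[100,[385,-860,160],[0,0,-100]],[100,[385,-860,160],[0,0,-100]],[100,[385,-860,160],[0,0,-100]],[100,[385,-860,160],[0,0,-100]],[100,[385,-860,160],[0,0,-100]],[100,[385,-860,160],[0,0,-100]],[100,[385,-860,160],[0,0,-100]],[100,[385,-860,160],[0,0,-100]],[100,[385,-860,160],[0,0,-100]]]' 40
cat > h.py <<'E'
from workcell import *
import cv2,numpy as np
from scipy.spatial.transform import Rotation as R
def wrist():
    o=get_obs();p=camera("wrist")
    T=np.eye(4);T[:3,:3]=R.from_euler("xyz",o["tcp_rot"],degrees=True).as_matrix();T[:3,3]=o["ee_pos"]
    p2=dict(p);p2["W"]=T@np.array(p["T_tool_cam"]);return o,p,p2["W"]
def px2plane(p,W,u,v,z):
    d=W[:3,:3]@np.array([(u-p["cx"])/p["fx"],(v-p["cy"])/p["fy"],1]);c=W[:3,3];return c+d*(z-c[2])/d[2]
def w2px(p,W,P):
    c=np.linalg.inv(W)@np.r_[P,1];return np.array([p["fx"]*c[0]/c[2]+p["cx"],p["fy"]*c[1]/c[2]+p["cy"]])
def pp(p,*ls):
    for l in ls: print(l,[(np.round(d["position"],4).tolist(),round(d["confidence"],2)) for d in pinpoint(p,l)[:3]])
E
python3 - <<'E'
from h import *
o,p,W=wrist();print(np.round(o["ee_pos"],4),np.round(o["tcp_rot"],1),np.round(o["q"],1))
print(np.round(p["T_tool_cam"],3).tolist())
cv2.imwrite("pics/w1.png",p["img"][...,::-1]);pp(p,"bottle","bottle_loop","bin")
E
```

```text
time: 3.55
ee_pos: [0.5266, -0.3305, 0.3888]
tcp_rot: [-179.8, -0.0, 65.0]
wrist_force: [0.1, 0.0, -0.2]
opening: 0.0853
[ 0.5266 -0.3305  0.3888] [-179.8   -0.    65. ] [-32.1  26.2  55.  118.9  -0.   82.8]
[[0.001, -0.961, -0.278, 0.07], [1.0, 0.001, 0.001, -0.0], [-0.001, -0.278, 0.961, -0.142], [0.0, 0.0, 0.0, 1.0]]
bottle [([0.4997, -0.4865, 0.0022], 0.86), ([0.5946, -0.4911, 0.0008], 0.81), ([0.581, -0.3539, 0.0042], 0.71)]
bottle_loop [([0.5796, -0.3505, 0.1366], 0.72), ([0.498, -0.4766, 0.1261], 0.7), ([0.502, -0.3701, 0.0046], 0.6)]
bin [([0.5396, -0.3206, -0.0007], 0.79), ([0.5685, -0.2763, 0.0026], 0.66)]
```

View pics/w1.png

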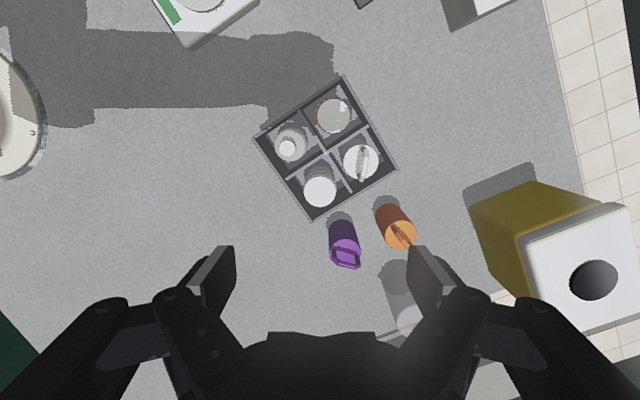

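The wrist view shows the white bottle with the loop at px (361,161), in the far-right compartment. Purple is at (344,247) and orange at (398,230), both outside the bin. Next is an enlarged crop with model loops drawn in to find the yaw.

```bash
python3 - <<'E'
from h import *
o,p,W=wrist()
im=p["img"][...,::-1]
def loop(yaw,c=(0.581,-0.351,0.005)):
    a=np.radians(yaw);y=np.array([-np.sin(a),np.cos(a),0])
    return [w2px(p,W,np.array(c)+y*s+[0,0,h]) for s,h in((-.020,.095),(-.020,.125),(-.012,.133),(.012,.133),(.020,.125),(.020,.095))]
s=8;x0,y0=325,125
big=cv2.resize(im[y0:y0+70,x0:x0+75],None,fx=s,fy=s,interpolation=cv2.INTER_CUBIC)
for yaw,c in((0,(0,0,255)),(-25,(0,255,0)),(25,(255,0,0))):
    cv2.polylines(big,[np.int32([(q-[x0,y0]+.5)*s for q in loop(yaw)])],False,c,1)
cv2.imwrite("pics/c1.png",big)
for l in ("bottle_loop","bottle"):
  for d in regions_of(p,l)[:4]:
    r=d["region"];v,u=np.nonzero(r);print(l,d["confidence"],len(u),u.mean(),v.mean())
E
```

```text
bottle_loop 0.94 1284 343.4961059190031 244.63317757009347
bottle_loop 0.79 1150 358.2973913043478 160.15826086956523
bottle_loop 0.72 1281 393.88914910226384 226.6448087431694
bottle 0.85 1199 358.5212677231026 159.9841534612177
bottle 0.68 1284 394.67289719626166 226.81931464174454
bottle 0.62 1279 343.59890539483973 245.02971071149335
```

View pics/c1.png

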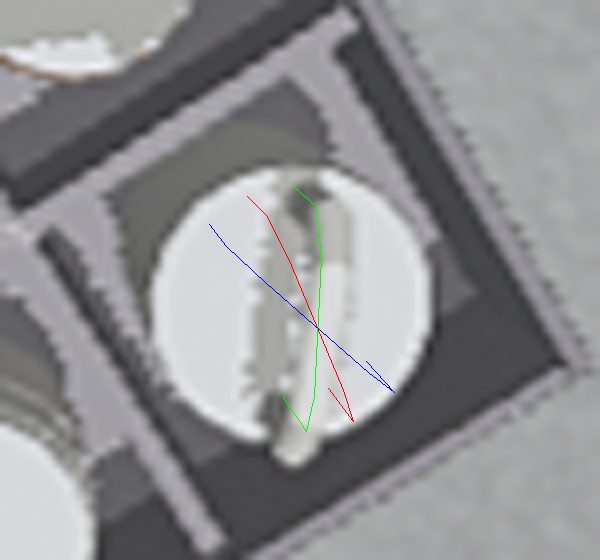

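Confirmed: it is white, with the loop's top bar running from crop px (336,210) to (293,450). The grey strip to its left is the shadow. I'll compute the yaw and centre from those.

```bash
python3 - <<'E'
from h import *
o,p,W=wrist()
P=[px2plane(p,W,325+u/8-.5,125+v/8-.5,.138) for u,v in((337,225),(297,440))]
d=P[0]-P[1];print(np.round(P,4),np.linalg.norm(d),np.degrees(np.arctan2(-d[0],d[1])))
c=px2plane(p,W,325+291/8-.5,125+302/8-.5,.100);print("top disc centre",np.round(c,4))
print(o["ee_pos"],o["tcp_rot"])
E
```

```text
[[ 0.5909 -0.336   0.138 ]
 [ 0.5703 -0.3679  0.138 ]] 0.03793434142853163 -32.822645723854016
top disc centre [ 0.581  -0.3528  0.1   ]
[ 0.52543627 -0.32731291  0.39241983] [1.79913645e+02 8.38232430e-03 6.52254471e+01]
```

```bash
python3 -m pendant '[[100,[55,-24,-60],[0,0,-8]],[100,[55,-24,-120],[0,0,-8]],[100,[55,-24,-170],[0,0,-8]],[100,[55,-24,-210],[0,0,-8]],[100,[55,-24,-245],[0,0,-8]],[100,[55,-24,-265],[0,0,-8]],[100,[55,-24,-273],[0,0,-8]],[100,[55,-24,-273],[0,0,-8]],[40,[55,-24,-273],[0,0,-8]],[40,[55,-24,-273],[0,0,-8]],[20,[55,-24,-273],[0,0,-8]],[0,[55,-24,-273],[0,0,-8]],[0,[55,-24,-273],[0,0,-8]],[0,[55,-24,-273],[0,0,-8]],[0,[55,-24,-273],[0,0,-8]],[0,[55,-24,-273],[0,0,-8]]]' 40
python3 - <<'E'
from h import *
o,p,W=wrist();print(o["ee_pos"],o["tcp_rot"],o["opening"],np.round(o["q"],1))
cv2.imwrite("pics/w2.png",p["img"][...,::-1]);pp(p,"bottle_loop")
E
```

```text
time: 5.95
ee_pos: [0.5805, -0.3515, 0.1194]
tcp_rot: [179.9, 0.0, 57.2]
wrist_force: [0.3, -0.6, 1.0]
opening: 0.0064
[ 0.5805406  -0.3515243   0.11942703] [1.79905350e+02 9.52937621e-03 5.72192284e+01] 0.0064116322641002135 [-31.2  22.1  18.   85.9  -0.   91.6]
bottle_loop [([0.5773, -0.3492, 0.1356], 0.94)]
```

View pics/w2.png

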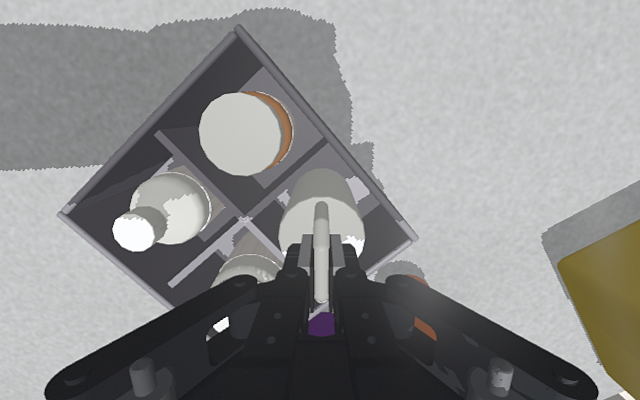

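```bash
python3 -m pendant '[[0,[0,0,5],[0,0,0]],[0,[0,0,15],[0,0,0]],[0,[0,0,35],[0,0,0]],[0,[0,0,60],[0,0,0]],[0,[0,0,90],[0,0,0]],[0,[0,0,115],[0,0,0]],[0,[0,0,130],[0,0,0]],[0,[-2,8,140],[0,0,1]],[0,[-8,24,140],[0,0,3]],[0,[-18,56,140],[0,0,7]],[0,[-30,94,140],[0,0,11]],[0,[-42,132,140],[0,0,16]],[0,[-54,170,140],[0,0,21]],[0,[-66,208,140],[0,0,26]],[0,[-78,246,140],[0,0,31]],[0,[-90,282,140],[0,0,35]],[0,[-98,308,140],[0,0,38]],[0,[-104,324,140],[0,0,40]],[0,[-106,330,140],[0,0,40]],[0,[-106,330,140],[0,0,40]]]' 60
python3 - <<'E'
from h import *
o,p,W=wrist();print(o["ee_pos"],o["tcp_rot"],o["opening"],np.round(o["q"],1),o["wrist_force"])
cv2.imwrite("pics/w3.png",p["img"][...,::-1]);pp(p,"bottle_loop","bottle","pan","balance","hook_free","hook_small","hook_amber","rail")
s=camera("scene");pp(s,"pan","bottle","bottle_loop","hook_free");x=cv2.resize(s["img"][160:300,240:450],None,fx=3.5,fy=3.5,interpolation=cv2.INTER_CUBIC);cv2.imwrite("pics/s3.png",x[...,::-1])
E
```

```text
time: 8.55
ee_pos: [0.4746, -0.0216, 0.2594]
tcp_rot: [179.9, 0.0, 97.2]
wrist_force: [-0.5, 0.1, -2.4]
opening: 0.0058
[ 0.47460307 -0.02159177  0.25943445] [1.79901823e+02 2.00810919e-02 9.72021273e+01] 0.005751130591644005 [-2.6 -4.6  3.6 98.1 -0.  80.2] [-0.51658034  0.08793472 -2.36108378]
bottle_loop [([0.4766, -0.0241, 0.2758], 0.82)]
bottle [([0.4782, -0.0223, 0.1435], 0.7)]
pan [([0.4739, -0.0211, 0.0514], 0.95), ([0.474, -0.0212, 0.2749], 0.62)]
balance [([0.4678, -0.0247, -0.0013], 0.8)]
hook_free []
hook_small []
hook_amber [([0.638, -0.0224, 0.2499], 0.65)]
rail []
pan [([0.4745, -0.0179, 0.0483], 0.59), ([0.4761, -0.0227, 0.1454], 0.5)]
bottle [([0.4948, -0.4885, 0.0004], 0.85), ([0.4733, -0.0218, 0.1444], 0.76), ([0.593, -0.4933, -0.0004], 0.57)]
bottle_loop [([0.475, -0.0246, 0.2731], 0.85), ([0.4954, -0.4815, 0.1309], 0.72)]
hook_free [([0.6089, 0.2343, 0.2482], 0.47)]
```

View pics/s3.png

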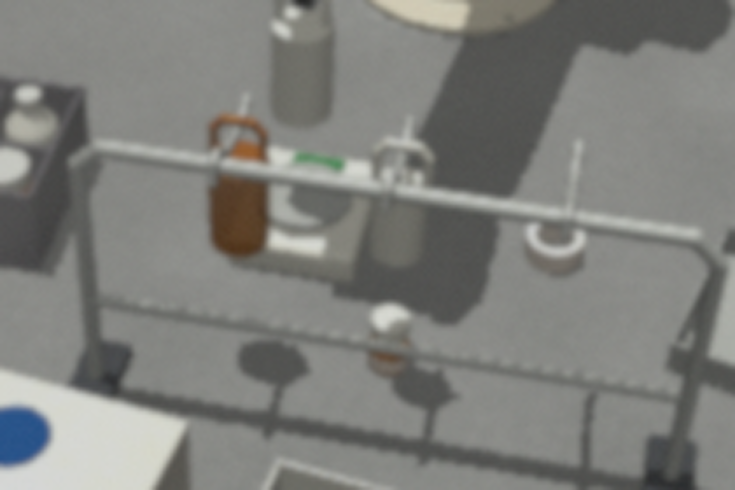

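```bash
python3 -m pendant '[[0,[-1,0,-10],[0,0,0]],[0,[-1,0,-30],[0,0,0]],[0,[-1,0,-55],[0,0,0]],[0,[-1,0,-75],[0,0,0]],[0,[-1,0,-86],[0,0,0]],[0,[-1,0,-90],[0,0,0]],[0,[-1,0,-92],[0,0,0]],[0,[-1,0,-93],[0,0,0]],[0,[-1,0,-94],[0,0,0]],[0,[-1,0,-94],[0,0,0]]]'
```

```text
time: 10.5
ee_pos: [0.4737, -0.0215, 0.1656]
tcp_rot: [179.9, 0.0, 97.2]
wrist_force: [-0.1, 0.1, -1.6]
opening: 0.0062
```

```bash
python3 -m pendant '[[0,[0,0,-1],[0,0,0]],[0,[0,0,-1],[0,0,0]]]'; python3 -m pendant '[[0,[0,0,-1],[0,0,0]],[0,[0,0,-1],[0,0,0]]]'
```

```text
time: 10.75
ee_pos: [0.4736, -0.0215, 0.1646]
tcp_rot: [179.9, 0.0, 97.2]
wrist_force: [-0.1, 0.6, -2.5]
opening: 0.0058
time: 11.0
ee_pos: [0.4742, -0.0215, 0.1644]
tcp_rot: [179.8, 0.0, 97.2]
wrist_force: [1.2, 1.2, 5.3]
opening: 0.0061
```

```bash
python3 -m pendant '[[12,[0,0,0],[0,0,0]],[25,[0,0,0],[0,0,0]],[40,[0,0,0],[0,0,0]],[60,[0,0,0],[0,0,0]],[60,[0,0,10],[0,0,0]],[60,[0,0,30],[0,0,0]],[60,[0,0,60],[0,0,0]],[100,[-20,0,100],[0,0,10]],[100,[-60,0,130],[0,0,20]],[100,[-100,0,130],[0,0,30]],[100,[-100,0,130],[0,0,40]],[100,[-100,0,130],[0,0,50]],[100,[-100,0,130],[0,0,60]],[100,[-100,0,130],[0,0,70]],[100,[-100,0,130],[0,0,80]],[100,[-100,0,130],[0,0,90]],[100,[-100,0,130],[0,0,90]]]'
python3 -m pendant '[[100,[0,0,0],[1.3,-9.9,0]],[100,[0,0,0],[2.5,-19.8,0]],[100,[0,0,0],[3.7,-29.7,0]],[100,[0,0,0],[3.7,-29.7,0]]]'
python3 - <<'E'
from h import *
o=get_obs();print(o["ee_pos"],o["tcp_rot"],np.round(o["q"],2))
p=camera("scene");pp(p,"bottle","bottle_loop")
x=cv2.resize(p["img"][140:290,270:420],None,fx=4,fy=4,interpolation=cv2.INTER_CUBIC);cv2.imwrite("pics/s4.png",x[...,::-1])
E
```

```text
time: 13.12
ee_pos: [0.3742, -0.0215, 0.295]
tcp_rot: [179.8, 0.1, -172.8]
wrist_force: [-0.4, -0.2, 0.0]
opening: 0.0853
time: 13.62
ee_pos: [0.3719, -0.0216, 0.2963]
tcp_rot: [179.8, 30.4, -173.1]
wrist_force: [1.2, 0.2, -0.0]
opening: 0.0852
[ 0.37189351 -0.02158395  0.29625186] [ 179.81213361   30.35227114 -173.11066147] [ -9.85 -47.17 -25.82  82.12   8.55 -14.56]
bottle [([0.4734, -0.0225, 0.0505], 0.96), ([0.4985, -0.4887, -0.0019], 0.81), ([0.5945, -0.4929, 0.0007], 0.67)]
bottle_loop [([0.4751, -0.0227, 0.1815], 0.95), ([0.5943, -0.4926, 0.1309], 0.88), ([0.4961, -0.4835, 0.1304], 0.83)]
```

View pics/s4.png

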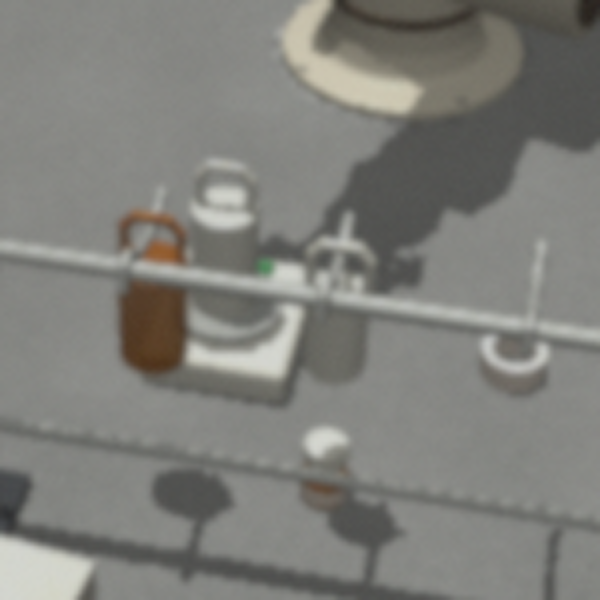

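```bash
cat > kin.py <<'E'
import numpy as np
from scipy.optimize import least_squares
from scipy.spatial.transform import Rotation as R
D=[([75.172,5.01,10.034,95.099,0,90],[.141,.531,.231]),([-32.1,26.2,55.,118.9,0,82.8],[.5266,-.3305,.3888]),
([-31.2,22.1,18,85.9,0,91.6],[.5805,-.3515,.1194]),([-2.6,-4.6,3.6,98.1,0,80.2],[.4746,-.0216,.2594]),
([-9.85,-47.17,-25.82,82.12,8.55,-14.56],[.3719,-.0216,.2963])]
e=lambda a,t:R.from_euler(a,t,degrees=True)
def fk(q,k):
    a1,h,L2,a3,L3,D4,D5=k
    A=e('z',q[0]);p=A.apply([a1,0,h]);A=A*e('y',q[1]);p=p+A.apply([0,0,L2])
    A=A*e('y',-q[2]);p=p+A.apply([L3,0,a3]);A=A*e('y',q[3]);p=p+A.apply([D4,0,0])
    A=A*e('z',q[4]);p=p+A.apply([D5,0,0]);return p,A
s=least_squares(lambda k:np.r_[np.concatenate([fk(q,k)[0]-t for q,t in D]),.001*(k-[0,.3,.35,0,.35,.1,.3])],[0,.3,.35,0,.35,.1,.3])
k=s.x
LO=np.array([-179,-48.5,-65.8,-126,-82.7]);HI=np.array([179,103.8,70.7,130,87])
def ik(p,d,q0=(0,0,0,60,5)):
    f=lambda q:np.r_[fk(q,k)[0]-p,.3*(fk(q,k)[1].apply([1,0,0])-d)]
    best=min((least_squares(f,np.clip(g,LO+1,HI-1),bounds=(LO,HI),x_scale=30) for g in (q0,(0,-30,-30,90,10),(0,20,-40,30,0),(20,0,30,40,-10),(-40,-20,-30,40,40))),key=lambda s:s.cost)
    return best.x,np.abs(best.fun).max()
if __name__=="__main__":
    print(np.round(k,3),np.round(np.abs(s.fun).max(),4))
    for name,c in(("pan",(.474,-.022,.095)),("hook",(.606,.2365,.166))):
        for az in(7,-30,-50,-90,40,60):
            for tilt in(0,15,30):
                d=e('zy',[az,tilt]).apply([1,0,0]) if 0 else np.array([np.cos(np.radians(az))*np.cos(np.radians(tilt)),np.sin(np.radians(az))*np.cos(np.radians(tilt)),-np.sin(np.radians(tilt))])
                q,err=ik(np.array(c)+.0187*d,d);print(name,az,tilt,np.round(q,0),round(err,4))
E
python3 kin.py
```

```text
[0.001 0.161 0.421 0.038 0.518 0.148 0.285] 0.0003
pan 7 0 [-30. -44. -66.   7.  47.] 0.0991
pan 7 15 [-21. -48. -66.  15.  33.] 0.0588
pan 7 30 [-15. -48. -65.  20.  22.] 0.0392
pan -30 0 [ 33. -27. -66.  -4. -73.] 0.051
pan -30 15 [ 27. -41. -66.  15. -57.] 0.0275
pan -30 30 [ 20. -48. -65.  26. -42.] 0.0053
pan -50 0 [ 32. -16. -66. -17. -83.] 0.0207
pan -50 15 [ 30. -25. -59.  22. -72.] 0.0
pan -50 30 [ 25. -27. -50.  43. -57.] 0.0
pan -90 0 [ 27.  45.  -2. 130. -63.] 0.0068
pan -90 15 [ 26.  31.  -6. 112. -60.] 0.0
pan -90 30 [ 24.  18. -11.  96. -52.] 0.0
pan 40 0 [-38. -18. -66. -13.  82.] 0.0236
pan 40 15 [-34. -33. -66.  12.  68.] 0.0
pan 40 30 [-30. -33. -55.  37.  54.] 0.0
pan 60 0 [-37.  36. -20. 124.  83.] 0.0
pan 60 15 [-35.   4. -32.  73.  74.] 0.0
pan 60 30 [-32.  -7. -34.  66.  60.] 0.0
hook 7 0 [ 31.  -9. -66. -56. -24.] 0.0
hook 7 15 [ 30. -26. -61. -18. -22.] 0.0
hook 7 30 [ 29. -27. -49.  10. -19.] 0.0
hook -30 0 [ 45.   8. -48. -57. -75.] 0.0
hook -30 15 [ 44.  -5. -37.  11. -68.] 0.0
hook -30 30 [ 41.  -4. -26.  39. -55.] 0.0
hook -50 0 [ 46.  45.  14. 130. -83.] 0.0126
hook -50 15 [ 45.  24.   0.  83. -74.] 0.0
hook -50 30 [ 42.  16.  -1.  76. -60.] 0.0
hook -90 0 [ 40.  51.  31. 130. -59.] 0.0792
hook -90 15 [ 39.  52.  39. 130. -52.] 0.0347
hook -90 30 [ 38.  54.  49. 130. -44.] 0.0057
hook 40 0 [  9.  -8. -64. -57.  31.] 0.0
hook 40 15 [ 10. -24. -59. -18.  29.] 0.0
hook 40 30 [ 12. -25. -48.  11.  24.] 0.0
hook 60 0 [  1.   2. -56. -57.  59.] 0.0
hook 60 15 [  2. -14. -49.  -8.  55.] 0.0
hook 60 30 [  4. -14. -37.  23.  46.] 0.0
```

The bottle stands upright on the pan, at about s4 px (225,240), and has been released. A frontal side grasp is out of joint range there, so I'll check waypoints for an oblique one.

```bash
cat > wp.py <<'E'
from kin import *
H=np.array([.606,.2365]);hx=np.array([.993,.119]);g=.038
for az,tilt in((40,20),(40,25),(48,20)):
    a,t=np.radians([az,tilt]);d=np.array([np.cos(a)*np.cos(t),np.sin(a)*np.cos(t),-np.sin(t)])
    P=np.array([.4745,-.0225,.05+g]);b=np.array([-np.cos(a),-np.sin(a),0])
    q=(-32,-20,-40,50,50);print(az,tilt)
    for n,c in(("far",P+b*.06+[0,0,.17]),("mid",P+b*.04+[0,0,.08]),("mid2",P+b*.06+[0,0,.03]),("grasp",P),("up",P+[0,0,.10]),("via",[.44,.1,.185]),("pre",[*(H-hx*.075),.121+.018+g]),("in",[*H,.121+.018+g]),("hung",[*H,.121+g]),("out",np.r_[H,.121+g]+b*.1)):
        q,err=ik(np.array(c)+.0187*d,d,q);print(n,np.round(q,0),round(err,4),"TCP",np.round(np.array(c)+.0187*d,4))
az,tilt=40,25
R0=e('xyz',[179.8,30.35,-173.1])
zc=R0.apply([0,0,1]);print(zc,R0.apply([0,1,0]))
for az,tilt in((40,20),(40,25),(48,20)):
    a,t=np.radians([az,tilt]);z=np.array([np.cos(a)*np.cos(t),np.sin(a)*np.cos(t),-np.sin(t)]);y=np.array([-np.sin(a),np.cos(a),0])
    Rt=R.from_matrix(np.c_[np.cross(y,z),y,z]);print(az,tilt,"rotvec",np.round((Rt*R0.inv()).as_rotvec(degrees=True),1),Rt.as_euler('xyz',degrees=True))
E
python3 wp.py
```

```text
40 20
far [-43. -35. -41.  66.  69.] 0.0 TCP [ 0.442  -0.0498  0.2516]
mid [-40. -36. -52.  47.  68.] 0.0 TCP [ 0.4573 -0.0369  0.1616]
mid2 [-43. -30. -54.  48.  69.] 0.0 TCP [ 0.442  -0.0498  0.1116]
grasp [-33. -32. -62.  22.  64.] 0.0 TCP [ 0.488  -0.0112  0.0816]
up [-33. -39. -54.  37.  64.] 0.0 TCP [ 0.488  -0.0112  0.1816]
via [-18. -48. -59.  33.  57.] 0.0252 TCP [0.4535 0.1113 0.1786]
pre [ 11. -44. -64.   3.  27.] 0.0 TCP [0.545  0.2389 0.1706]
in [ 10. -27. -55.  -6.  28.] 0.0 TCP [0.6195 0.2478 0.1706]
hung [ 10. -25. -56.  -8.  28.] 0.0 TCP [0.6195 0.2478 0.1526]
out [  2. -44. -65.   4.  35.] 0.0 TCP [0.5429 0.1835 0.1526]
40 25
far [-42. -35. -38.  69.  64.] 0.0 TCP [ 0.4415 -0.0502  0.2501]
mid [-38. -35. -49.  52.  62.] 0.0 TCP [ 0.4568 -0.0373  0.1601]
mid2 [-42. -31. -52.  51.  64.] 0.0 TCP [ 0.4415 -0.0502  0.1101]
grasp [-31. -32. -59.  30.  59.] 0.0 TCP [ 0.4875 -0.0116  0.0801]
up [-31. -38. -50.  44.  59.] 0.0 TCP [ 0.4875 -0.0116  0.1801]
via [-16. -48. -56.  40.  52.] 0.0216 TCP [0.453  0.1109 0.1771]
pre [ 12. -42. -59.  11.  25.] 0.0 TCP [0.5445 0.2385 0.
[... 372 characters left out ...]
4461 -0.054   0.1116]
grasp [-34. -20. -51.  38.  69.] 0.0 TCP [ 0.4863 -0.0094  0.0816]
up [-34. -26. -44.  52.  69.] 0.0 TCP [ 0.4863 -0.0094  0.1816]
via [-19. -48. -59.  36.  61.] 0.0091 TCP [0.4518 0.1131 0.1786]
pre [  7. -38. -60.   4.  38.] 0.0 TCP [0.5433 0.2406 0.1706]
in [  7. -23. -52.  -3.  38.] 0.0 TCP [0.6178 0.2496 0.1706]
hung [  7. -21. -53.  -6.  38.] 0.0 TCP [0.6178 0.2496 0.1526]
out [ -4. -35. -60.   6.  47.] 0.0 TCP [0.5508 0.1752 0.1526]
[ 0.5011989   0.06416785 -0.86294968] [-0.12188709  0.9925394   0.00301227]
40 20 rotvec [ 15.9 -36.9  31.6] [-180.   70. -140.]
40 25 rotvec [ 13.8 -32.3  31.9] [-180.   65. -140.]
48 20 rotvec [ 18.5 -36.   39.3] [-180.   70. -132.]
```

```bash
python3 -m pendant '[[100,[20,-8,0],[3.1,-6,6.6]],[100,[35,-16,0],[6.2,-12,13.1]],[100,[50,-24,0],[9.3,-18,19.7]],[100,[60,-28,0],[12.3,-24,26.2]],[100,[70,-32,0],[15.4,-30,32.8]],[100,[72,-33,0],[18.5,-36,39.3]],[100,[72,-33,-20],[18.5,-36,39.3]],[100,[72,-33,-60],[18.5,-36,39.3]],[100,[72,-33,-110],[18.5,-36,39.3]],[100,[72,-33,-160],[18.5,-36,39.3]],[100,[72,-33,-185],[18.5,-36,39.3]],[100,[72,-33,-185],[18.5,-36,39.3]]]'
python3 - <<'E'
from h import *
o,p,W=wrist();print(o["ee_pos"],o["tcp_rot"],np.round(o["q"],1));pp(p,"bottle","bottle_loop")
p=camera("scene");pp(p,"bottle")
E
```

```text
time: 15.28
ee_pos: [0.4466, -0.0542, 0.1079]
tcp_rot: [178.8, 69.5, -132.9]
wrist_force: [0.4, -0.3, 0.3]
opening: 0.0854
[ 0.44655465 -0.05421647  0.10793788] [ 178.81195724   69.50020567 -132.92205764] [-43.3 -12.5 -41.3  65.6  69.4 -94.3]
bottle [([0.4759, -0.0246, 0.0499], 0.67)]
bottle_loop [([0.4756, -0.0239, 0.05], 0.35)]
bottle [([0.4979, -0.4877, -0.0017], 0.96), ([0.5925, -0.4912, -0.0033], 0.87), ([0.4753, -0.0238, 0.0501], 0.79)]
```

```bash
python3 -m pendant '[[100,[6,6,-10],[0,0,0]],[100,[18,19,-20],[0,0,0]],[100,[30,32,-26],[0,0,0]],[100,[40,43,-26],[0,0,0]],[100,[44,47,-26],[0,0,0]],[100,[44,47,-26],[0,0,0]],[75,[44,47,-26],[0,0,0]],[65,[44,47,-26],[0,0,0]],[55,[44,47,-26],[0,0,0]],[40,[44,47,-26],[0,0,0]],[30,[44,47,-26],[0,0,0]],[30,[44,47,-26],[0,0,0]],[30,[44,47,-26],[0,0,0]]]' 50
python3 - <<'E'
from h import *
p=camera("scene");pp(p,"bottle","bottle_loop")
o,q,W=wrist();print(o["ee_pos"],o["opening"],o["wrist_force"])
x=cv2.resize(p["img"][150:250,280:420],None,fx=4,fy=4,interpolation=cv2.INTER_CUBIC)
cv2.imwrite("pics/g.png",np.hstack([x,cv2.resize(q["img"],(240,150)).repeat(1,0) if 0 else np.zeros((400,1,3),np.uint8)])[...,::-1])
E
```

```text
time: 17.15
ee_pos: [0.4913, -0.0082, 0.0858]
tcp_rot: [-179.5, 69.5, -131.3]
wrist_force: [-2.8, -2.4, 3.9]
opening: 0.0526
bottle [([0.589, -0.4914, 0.0023], 0.86), ([0.495, -0.4876, 0.0006], 0.75), ([0.4769, -0.0233, 0.0515], 0.63)]
bottle_loop [([0.4782, -0.0225, 0.1799], 0.92), ([0.5921, -0.4927, 0.1283], 0.68), ([0.5001, -0.4834, 0.1288], 0.67)]
[ 0.49134051 -0.00823514  0.08584091] 0.05225819609349155 [-3.09991755 -2.79371855  5.21955675]
```

View pics/g.png

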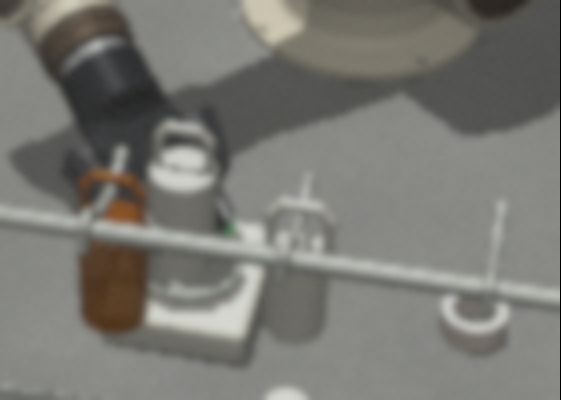

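The bottle is gripped round the body, at g.png (185,220), and the loop is free. I'll lift it and move to the pre-hook point.

```bash
python3 -m pendant '[[30,[0,0,4],[0,0,0]],[30,[0,0,14],[0,0,0]],[30,[0,0,34],[0,0,0]],[30,[0,0,60],[0,0,0]],[30,[0,4,80],[0,0,0]],[30,[0,16,89],[0,0,0]],[30,[2,40,89],[0,0,0]],[30,[4,70,89],[0,0,0]],[30,[7,100,89],[0,0,0]],[30,[12,130,89],[0,0,0]],[30,[20,160,89],[0,0,0]],[30,[30,190,89],[0,0,0]],[30,[41,218,89],[0,0,0]],[30,[50,238,89],[0,0,0]],[30,[54,247,89],[0,0,0]],[30,[55,250,89],[0,0,0]],[30,[55,250,89],[0,0,0]],[30,[55,250,89],[0,0,0]]]' 60
python3 - <<'E'
from h import *
o=get_obs();print(o["ee_pos"],o["tcp_rot"],o["opening"],np.round(o["q"],1),o["wrist_force"])
s=camera("scene");pp(s,"bottle","bottle_loop","hook_free")
t=camera("top");pp(t,"bottle","bottle_loop","hook_free","hook_small","hook_amber")
o,w,W=wrist();pp(w,"bottle_loop","hook_free")
W_=np.array(s["cam_to_world"]);c=w2px(s,W_,[.57,.23,.24]).astype(int);print(c)
x=cv2.resize(s["img"][c[1]-50:c[1]+50,c[0]-65:c[0]+65],None,fx=6,fy=6,interpolation=cv2.INTER_CUBIC);cv2.imwrite("pics/h1.png",x[...,::-1])
E
```

```text
time: 19.6
ee_pos: [0.5464, 0.2411, 0.1749]
tcp_rot: [-179.5, 69.5, -131.4]
wrist_force: [0.2, 0.5, -2.6]
opening: 0.0522
[0.54639849 0.241142   0.17489032] [-179.45894367   69.53667755 -131.38189586] 0.05221480508805317 [  6.6 -37.4 -58.7   5.2  38.3 -17.4] [ 0.19936767  0.517538   -2.61206098]
bottle [([0.4959, -0.4883, -0.0021], 0.95), ([0.5904, -0.4924, 0.0016], 0.72), ([0.5314, 0.2253, 0.1378], 0.7)]
bottle_loop [([0.5332, 0.225, 0.2685], 0.81), ([0.5973, -0.4937, 0.1289], 0.63), ([0.497, -0.4823, 0.1304], 0.58)]
hook_free [([0.4662, -0.0197, -0.0024], 0.61), ([0.6083, 0.2363, 0.2482], 0.5)]
bottle [([0.5348, 0.2292, 0.1422], 0.94), ([0.5932, -0.4951, -0.0046], 0.86), ([0.5023, -0.4821, -0.0006], 0.67)]
bottle_loop [([0.5935, -0.4956, 0.1266], 0.65), ([0.5028, -0.4852, 0.1274], 0.61), ([0.5329, 0.2279, 0.2645], 0.59)]
hook_free [([0.6047, 0.2367, 0.2521], 0.58), ([0.5054, -0.3718, 0.0017], 0.17)]
hook_small [([0.62, 0.107, 0.2478], 0.67)]
hook_amber [([0.6336, -0.0209, 0.2454], 0.55)]
bottle_loop []
hook_free []
[402 204]
```

View pics/h1.png

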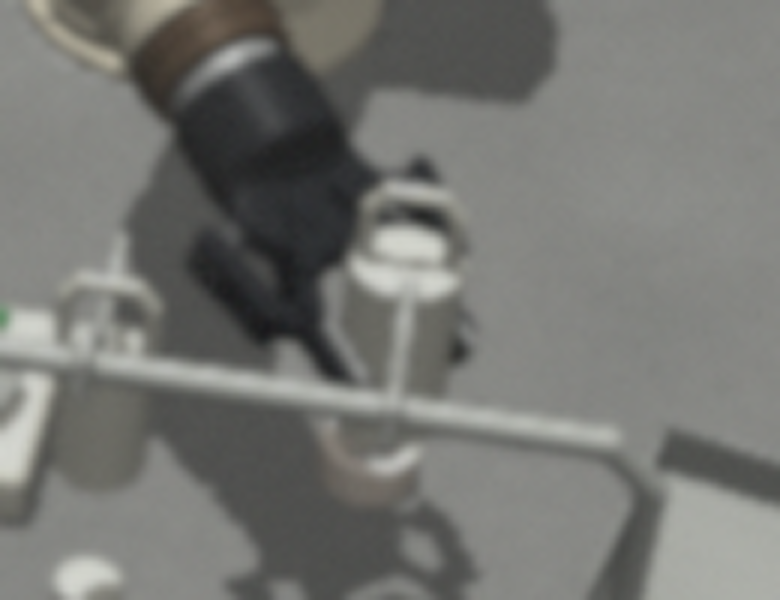

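The hook (6-px scale bar at about (405,300)) lines up with the loop opening at (410,225). Measured loop is (.5325,.2265,.268) and seat is (.606,.236,.250), so insert by (+73,+9).

```bash
python3 -m pendant '[[30,[8,1,0],[0,0,0]],[30,[20,2.5,0],[0,0,0]],[30,[32,4,0],[0,0,0]],[30,[40,5,0],[0,0,0]],[30,[40,5,0],[0,0,0]]]'
python3 -m pendant '[[30,[6,1,0],[0,0,0]],[30,[14,2,0],[0,0,0]],[30,[23,3,0],[0,0,0]],[30,[30,4,0],[0,0,0]],[30,[33,4,0],[0,0,0]],[30,[33,4,0],[0,0,0]]]'
python3 - <<'E'
from h import *
o=get_obs();print(o["ee_pos"])
s=camera("scene");pp(s,"bottle","bottle_loop")
t=camera("top");pp(t,"bottle","bottle_loop")
x=cv2.resize(s["img"][150:250,340:470],None,fx=6,fy=6,interpolation=cv2.INTER_CUBIC);cv2.imwrite("pics/h2.png",x[...,::-1])
E
```

```text
time: 20.88
ee_pos: [0.5867, 0.2469, 0.1745]
tcp_rot: [-179.5, 69.5, -131.4]
wrist_force: [0.7, -0.4, -2.6]
opening: 0.0523
time: 21.62
ee_pos: [0.6198, 0.2509, 0.1742]
tcp_rot: [-179.6, 69.5, -131.5]
wrist_force: [0.1, -0.1, -2.5]
opening: 0.0525
[0.61979191 0.25085975 0.17421432]
bottle [([0.4932, -0.4875, -0.0019], 0.82), ([0.5917, -0.493, 0.0023], 0.74), ([0.605, 0.2356, 0.137], 0.58)]
bottle_loop [([0.4974, -0.4837, 0.1319], 0.97), ([0.6048, 0.2359, 0.2662], 0.91), ([0.5919, -0.494, 0.1288], 0.66)]
bottle [([0.5959, -0.4917, -0.004], 0.92), ([0.606, 0.2397, 0.1414], 0.87), ([0.5002, -0.4851, 0.0007], 0.85)]
bottle_loop [([0.5959, -0.4966, 0.1261], 0.81), ([0.5005, -0.4847, 0.1266], 0.65), ([0.6066, 0.2402, 0.2641], 0.56)]
```

View pics/h2.png

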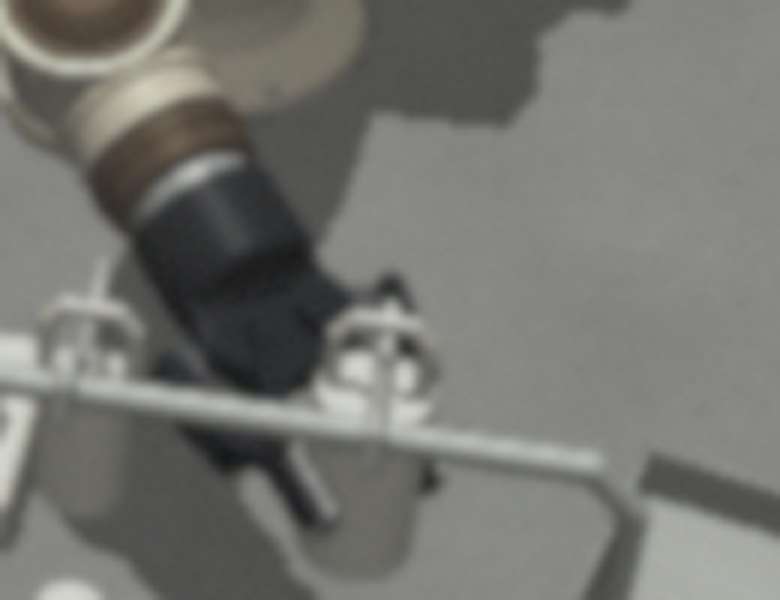

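The hook passes through the loop at about (387,370) with no contact force. Lowering.

```bash
python3 -m pendant '[[30,[0,0,-4],[0,0,0]],[30,[0,0,-8],[0,0,0]],[30,[0,0,-12],[0,0,0]],[30,[0,0,-14],[0,0,0]],[30,[0,0,-15],[0,0,0]],[30,[0,0,-15],[0,0,0]]]'
python3 -m pendant '[[30,[0,0,-1.5],[0,0,0]],[30,[0,0,-1.5],[0,0,0]],[30,[0,0,-1.5],[0,0,0]]]'
```

```text
time: 22.68
ee_pos: [0.6196, 0.2509, 0.1596]
tcp_rot: [-179.5, 69.5, -131.4]
wrist_force: [0.3, 0.4, -1.8]
opening: 0.0523
time: 23.05
ee_pos: [0.6196, 0.2509, 0.1581]
tcp_rot: [-179.5, 69.5, -131.4]
wrist_force: [-0.3, 0.4, -1.7]
opening: 0.0522
```

```bash
python3 -m pendant '[[30,[0,0,-1],[0,0,0]],[30,[0,0,-1],[0,0,0]],[30,[0,0,-1],[0,0,0]]]'
python3 -m pendant '[[30,[0,0,-1],[0,0,0]],[30,[0,0,-1],[0,0,0]],[30,[0,0,-1],[0,0,0]]]'
```

```text
time: 23.42
ee_pos: [0.6196, 0.2508, 0.1571]
tcp_rot: [-179.5, 69.5, -131.4]
wrist_force: [0.1, 0.3, -1.7]
opening: 0.0521
time: 23.8
ee_pos: [0.6198, 0.2509, 0.1565]
tcp_rot: [-179.4, 69.5, -131.3]
wrist_force: [0.1, -0.6, -0.5]
opening: 0.0525
```

```bash
python3 -m pendant '[[30,[0,0,-0.7],[0,0,0]],[30,[0,0,-0.7],[0,0,0]],[62,[0,0,-0.7],[0,0,0]],[64,[0,0,-0.7],[0,0,0]],[66,[0,0,-0.7],[0,0,0]],[70,[0,0,-0.7],[0,0,0]],[76,[0,0,-0.7],[0,0,0]],[82,[0,0,-0.7],[0,0,0]],[88,[0,0,-0.7],[0,0,0]],[88,[0,0,-0.7],[0,0,0]]]'
```

```text
time: 25.05
ee_pos: [0.6198, 0.2509, 0.1558]
tcp_rot: [-179.5, 69.5, -131.3]
wrist_force: [-0.3, -0.1, -0.1]
opening: 0.0752
```

```bash
python3 - <<'E'
from h import *
s=camera("scene");pp(s,"bottle","bottle_loop")
t=camera("top");pp(t,"bottle","bottle_loop")
E
```

```text
bottle [([0.5897, -0.4937, 0.0004], 0.92), ([0.4939, -0.488, 0.0002], 0.89), ([0.6066, 0.2387, 0.125], 0.86)]
bottle_loop [([0.5956, -0.4945, 0.1295], 0.94), ([0.6056, 0.2349, 0.25], 0.73), ([0.4978, -0.4822, 0.1319], 0.61)]
bottle [([0.6054, 0.2418, 0.1204], 0.72), ([0.5955, -0.4936, -0.003], 0.69), ([0.4997, -0.4817, 0.0014], 0.61)]
bottle_loop [([0.5944, -0.4964, 0.1281], 0.79), ([0.6043, 0.2377, 0.2464], 0.75), ([0.4928, -0.2859, 0.0076], 0.63)]
```

The bottle hangs at the seat. Backing off slowly along the tool's heading, then away in -x.

```bash
python3 -m pendant '[[88,[-3,-3,0],[0,0,0]],[88,[-8,-9,0],[0,0,0]],[88,[-15,-16,0],[0,0,0]],[88,[-23,-25,0],[0,0,0]],[88,[-31,-33,0],[0,0,0]],[88,[-37,-40,0],[0,0,0]],[88,[-46,-42,0],[0,0,0]],[88,[-60,-42,0],[0,0,0]],[88,[-80,-42,10],[0,0,0]],[88,[-100,-42,25],[0,0,0]],[88,[-110,-42,40],[0,0,0]],[88,[-110,-42,40],[0,0,0]],[88,[-110,-42,40],[0,0,0]],[88,[-110,-42,40],[0,0,0]],[88,[-110,-42,40],[0,0,0]],[88,[-110,-42,40],[0,0,0]],[88,[-110,-42,40],[0,0,0]],[88,[-110,-42,40],[0,0,0]]]'
python3 - <<'E'
from h import *
s=camera("scene");pp(s,"bottle","bottle_loop","hook_small","hook_amber")
s2=camera("scene");print("diff",np.abs(s["img"].astype(int)-s2["img"])[150:260,370:450].mean())
t=camera("top");pp(t,"bottle","bottle_loop","tape","vial","cup")
x=cv2.resize(s2["img"][150:290,240:450],None,fx=3.8,fy=3.8,interpolation=cv2.INTER_CUBIC);cv2.imwrite("pics/f.png",x[...,::-1])
E
```

```text
time: 27.6
ee_pos: [0.5098, 0.2089, 0.1958]
tcp_rot: [-179.5, 69.5, -131.3]
wrist_force: [0.2, -0.7, -0.4]
opening: 0.075
bottle [([0.6051, 0.2405, 0.1208], 0.84), ([0.5924, -0.4928, 0.0026], 0.67), ([0.4933, -0.4902, 0.0008], 0.58)]
bottle_loop [([0.498, -0.4845, 0.1309], 0.88), ([0.5972, -0.4935, 0.13], 0.87), ([0.6078, 0.2346, 0.2504], 0.82)]
hook_small [([0.6208, 0.1053, 0.2546], 0.82), ([0.4733, -0.0208, 0.049], 0.54)]
hook_amber [([0.6348, -0.0194, 0.2525], 0.56)]
diff 0.8826136363636363
bottle [([0.5939, -0.4918, -0.0024], 0.9), ([0.5013, -0.4833, 0.0015], 0.7), ([0.6088, 0.2398, 0.1196], 0.55)]
bottle_loop [([0.5012, -0.4851, 0.1237], 0.82), ([0.6079, 0.2369, 0.2487], 0.7), ([0.5916, -0.4933, 0.1285], 0.69)]
tape [([0.6025, 0.2384, 0.2454], 0.68), ([0.4225, 0.2083, -0.0022], 0.42)]
vial [([0.5042, 0.464, 0.0033], 0.53)]
cup [([0.6827, 0.1187, -0.0036], 0.59), ([0.5042, 0.4658, 0.0029], 0.48)]
```

View pics/f.png

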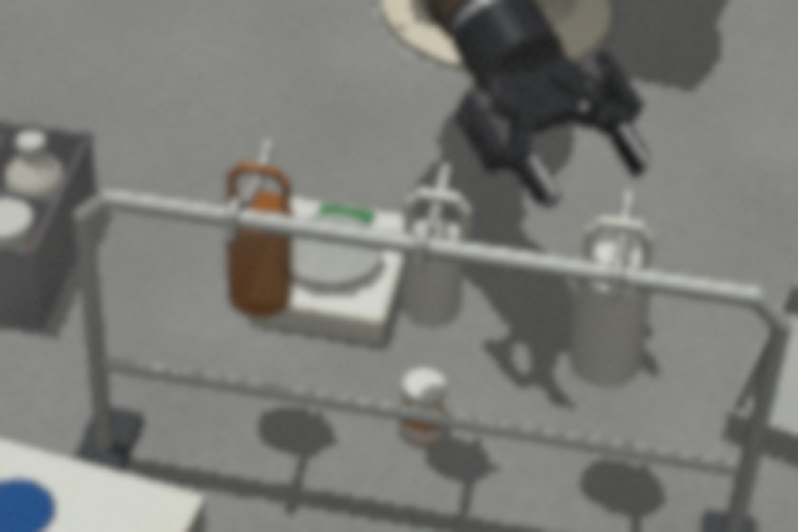

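The final view shows the bottle hanging by its loop at f.png (610,310), with the gripper clear at (560,130). The other hung bottles and the vial look undisturbed. Handing in.

```bash
python3 -m pendant '[[88,[-20,0,20],[0,0,0]],[88,[-30,0,30],[0,0,0]],[88,[-30,0,30],[0,0,0]],[88,[-30,0,30],[0,0,0]],[88,[-30,0,30],[0,0,0]],[88,[-30,0,30],[0,0,0]]]'; python3 - <<'E'
from h import *
s=camera("scene");pp(s,"bottle","bottle_loop")
print(job_done())
E
```

```text
time: 28.95
ee_pos: [0.5033, 0.2074, 0.2232]
tcp_rot: [179.5, 69.1, -131.4]
wrist_force: [0.5, -0.5, 0.1]
opening: 0.0753
bottle [([0.6054, 0.2385, 0.1204], 0.96), ([0.594, -0.489, -0.0003], 0.75), ([0.496, -0.4876, -0.0005], 0.64)]
bottle_loop [([0.4947, -0.485, 0.1288], 0.78), ([0.6069, 0.2361, 0.2507], 0.58), ([0.6066, 0.2385, 0.1219], 0.36)]
the job is handed in; nothing more can be done
None
```

The bottle was weighed and now hangs by its loop on the free hook. I handed the job in at about 29 s of the 54 s allowed.

- **Weighing:** I took the white loop bottle from the bin by its loop bar and set it upright on the pan at about 5 N of contact. It then stood released for well over a second.
- **Hanging:** I gripped it again round the body from an oblique side, leaving the loop free. Then I threaded the loop over the hook, lowered it until the hook took the weight, let go and backed away.

**Last checks:**
- The loop measured (0.607, 0.236, 0.251), against my estimate of the hook seat at (0.606, 0.236, 0.250).
- The underside of the bottle was at z 0.120, against about 0.121 expected. It leaned about 1–2° at most, which is within measurement noise.
- It did not move measurably in the last second or so.
- The gripper was clear, with wrist force near zero.
- In the picture the other two hung bottles, the vial and what shows of the bin looked unmoved.

**Disagreed or not checked:**
- In the last top view the networks mislabelled things: their best "tape" was at the free hook, "cup" at the rail and "vial" in the tray. I set those aside. A weaker tape reading, (0.42, 0.21), looked right.
- The last arm move stopped a few mm to 2 cm short of its target, near a joint limit, with nothing touched.
- I did not check the tape, the cup or the rest of the bin up close afterwards.

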